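Lift a lopsided lamp at its balance point into its charging cradle

ROBOT

A 6-joint arm with a two-finger parallel gripper is mounted at the origin on a cart in front of the work surface, level with it; the furniture and walls round the work are solid. World frame = base frame: x ahead of the robot, y to its left, z up, the work surface at z = 0. Lengths are in m, angles in rad, forces in N, time in s.
With the tool pointing down it reaches from about 0.375 to 0.825 m from the base axis. Payload 5.5 kg.
Tool frame: the origin (TCP) lies on the centre line of the jaws, within the pads' length; the fingertips stand ahead of it and the grasp point (between the pads) lies 11 mm behind it (r.nose_length is the z of the fingertips in the tool frame, in m); z points along the fingers, y is the line along which they close (so a half turn about z gives the same grasp; the last joint's range is limited). The gripper opens to 85 mm and grips with 20 to 120 N. Pads are 22 mm wide; open, the fingers measure 114 mm over their backs; the gripper's body (76 mm by 85 mm) begins 54 mm behind the grasp point. The pads swing forward as they close: fully open they stand 13 mm farther back than shut.
Start: joints at [1.279, 0.314, -0.047, 1.21, 0, 1.571], TCP at [0.173, 0.575, 0.239] pointing down, gripper open.
Joint ranges: [-2.67, 2.67], [-0.69, 1.73], [-1.03, 1.25], [-2.08, 2.16], [-1.42, 1.45], [-3.14, 3.14]. Speed limits (rad/s): [2.39, 2.39, 3.01, 3.14, 3.14, 3.14].

INTERFACE

Orientations are given as a unit quaternion [w, x, y, z].
In Python, from bench import r gives the robot as it stands.
- The arm moves only by the tool step_arm, never from a script. Its arguments are lists of equal length, an entry for each row: "hand": the closure, from 0 (fully open) to 1 (shut); "travel": the shift along the tool's x, y, z in cm, a list of three; "roll": the turn about the tool's z in degrees. A call has 1 to 5 rows; each row shifts and turns the commanded pose from where the row before left it, along the tool's axes as they then stand; what a row does not reach is not made up. A row lasts 1/10 s, in which the tool goes at most 50 mm and 8.59 degrees, less where a joint would pass 70% of its speed; a pose out of reach is approached as far as the arm can. A call with a gripper value outside its range is refused whole. The fingers move at their own pace and stop on an object; "newtons" is the grip in N (left out, the last holds). Time passes only in rows, so rows that do not move let the fingers close. It gives the time, the measured TCP pose, the force, the opening and the grip force at its end, in the units of the state.
- r.get_obs(): the state, without advancing time (a new reading comes with each control period).
- r.read_camera(name): name is "scene" or "top" or "wrist"; returns the picture (480x640x3 uint8, blue, green, red); there is no depth.
- r.get_calibration(name): a dict with "mtx" (3x3 intrinsics, pixels), "dist_coeffs" ([k1, k2, p1, p2, k3] as OpenCV has them; the pictures are not rectified), "R" (3x3) and "t" (3): a world point X has camera coordinates R X + t; the wrist camera has in their place "T_tool_cam" (4x4, takes a point from camera to tool coordinates, whose origin is the TCP and whose axes are the flange's). Camera axes: x right, y down, z forward; pixel columns grow to the right and rows downward; lengths in m; the calibration is good to about 2 mm. A picture is of the moment at which its call begins: read the wrist's pose just before it. get_calibration takes no time and is no camera call.
- r.job_done(): hands the job in; it is judged then, once.
The state is a dict: "t": time; "q": joint angles; "dq": joint speeds; "tau": joint torques, N m; "position": TCP position; "orientation": TCP orientation; "ft_force": force on the tool from outside, world axes, zero at the start; "ft_torque": the same for the moment, N m; "gripper_width": finger opening in m; "gripper_force": force on a finger pad.
Only numpy, scipy, OpenCV 4.12 (cv2) and the standard library are available. Lean on these libraries where they do the work, as an engineer would, in place of code of your own. Each camera call takes 0.05 s, during which the arm holds its last target. There are 200 camera calls.

TASK

Put the long grey viewing lamp on charge: lift it by its steel rail and carry it level, which works only if you grip near its balance point - nobody can see where the heavy pack inside sits, so raise it a finger's breadth as a trial, watch which end stays down, set it down and shift your grip. Turn it in line with the charging cradle before you bring it over, as a machine stands close behind the cradle, and lay it gently, centred and either way round, down in the cradle's two saddles and let go; then slide the small charger switch in the slot beside the cradle all the way on. Never tip the lamp steeply, do not drop it, and leave the other things where they are.

Things in the scene. Friction and masses are not known exactly. Their poses are not given: they have to be found in the camera images.
- lamp_rail (a point): Middle of the lamp's carrying rail, on its centre line, 76 mm above the lamp's underside. The rail is a straight slippery steel flat bar, 10 mm thick (y), 14 mm high, along the lamp's x; z is up. It can be gripped from above anywhere from -120 to +120 mm along x, fingers closing across it (along y); 29 mm of free space lies under it. Black end posts hold it at +-150 mm, 83 mm high.
- lamp: Loose viewing lamp: grey box with black ends, 340 (x) by 84 (y) by 40 mm high plus the rail above, 0.8 kg; origin centre of underside. Its ends look alike; it may lie any way. A hidden pack puts its balance point 50 to 95 mm from the middle towards one end, not visible which. Held with 25 to 45 N within 15 mm of that point it lifts level; elsewhere it turns in the fingers, heavy end down.
- dock_seat (a point): Where lamp_rail is when the lamp lies properly in the charging cradle, 100 mm above the worktop. Axes: x along the cradle (the lamp's x, either way round), y horizontal towards the switch panel on the robot's side, z up. There is no stop along x: centre the lamp. A big machine stands behind the cradle, its front at world x = 0.68 for y < 0.02: room for the lamp along the cradle but none to turn it there.
- dock: Fixed grey charging cradle, 290 (x) by 112 (y) mm; origin on the worktop under dock_seat, same axes. Its two saddles stand 120 mm either side of the middle; their floors are 24 mm above the worktop and 90 mm wide between cheeks (3 mm play each side of the lamp) that rise to 35 mm, then flare outwards to 48 mm.
- switch_top (a point): Top centre of the small white switch nub, 10 (x) by 16 (y) mm, flush with its panel; axes as dock_seat. It slides in a recessed slot, 28 mm wide (y), floor 14 mm and rim 22 mm above the worktop, from -60 to +18 mm in the dock's x at y = 110 mm. Off, it leaves 46 mm of slot empty on its -x side: put a closed fingertip down in there and push it towards +x, the short end. It needs about 1.5 N.
- charge_switch (a joint): Switch position: 0 m fully off, 0.018 m fully on, at its stop at the slot's short end (+x of the cradle). It stays where it is left.
- vial: Bystander, loose: small screw-cap vial, 23x23x48 mm. Origin: centre of its underside. Leave it where it is.
- glass_bottle: Bystander, loose: small open glass bottle, 29x29x82 mm. Origin: centre of its underside. Leave it where it is.
- tape: Bystander, loose: roll of tape lying flat, 69x69x19 mm. Origin: centre of its underside. Leave it where it is.
- carton: Bystander, loose: small carton, 75x94x34 mm. Origin: centre of its underside. Leave it where it is.
- bench_timer: Bystander, loose: white bench timer, 64x64x21 mm. Origin: centre of its underside. Leave it where it is.

How it is judged:
On the way, in this order (a step that is already met when the one before it is completed fails the run):
1. the lamp is lifted clear of the table (at least 40 mm) and hangs level (within 8 degrees) (height (world z) of lamp_rail above 0.116 m and angle between lamp_rail's own z axis and vertical below 0.14 rad), for 0.3 s.
2. the lamp lies in both saddles of the cradle, let go (horizontal distance between lamp_rail and dock_seat below 0.025 m and z of lamp_rail in the frame of dock_seat between -0.006 and 0.004 m and y of lamp_rail in the frame of dock_seat between -0.007 and 0.007 m and angle between the x axis of lamp_rail and the x axis of dock_seat, either way round below 0.06 rad and angle between lamp_rail's own z axis and vertical below 0.06 rad and contact force between lamp and the fingers below 0.2 N and linear speed of lamp below 0.03 m/s), for 0.2 s.
3. the charger switch is slid on (value of joint charge_switch above 0.014 m), for 0.1 s.
At the end, for the whole second after the job is handed in: The lamp lies at rest, released, down in both saddles of the cradle (either way round): rail middle within 25 mm of the seat point horizontally (7 mm across the cradle), -6 to +4 mm in height, within 0.06 rad of the cradle's direction and of level; the switch is at least 14 of its 18 mm on (all of step 2 and value of joint charge_switch above 0.014 m); the robot touches nothing.
It fails at once if the lamp is tipped by more than 20 degrees (angle between lamp_rail's own z axis and vertical above 0.35 rad).
It fails at once if the lamp is carried askew: raised clear (rail middle over 150 mm high) and tilted by more than 12 degrees (height (world z) of lamp_rail above 0.15 m and angle between lamp_rail's own z axis and vertical above 0.21 rad).
It fails at once if the lamp is dropped: untouched by the fingers and moving faster than 0.5 m/s (contact force between lamp and the fingers below 0.05 N and linear speed of lamp above 0.5 m/s).
It fails at once if a bystander (vial, glass bottle, tape, carton or timer) is moved by more than 30 mm (distance of any of vial, glass_bottle, tape, carton, bench_timer from where it was at the start of the episode above 0.03 m).
It also fails if it takes over 72 s, if anything falls off the work surface, if the arm or the gripper's body presses on something with over 40 N, if the wrist force passes 120 N, or if a joint passes its speed limit or range.

## Working session

There is one attempt and no reset: what is moved stays moved. The work goes in short steps, Python scripts to look and compute and a tool call to move; the robot and the scene stay as the last step left them, time stands still between calls to the robot, and variables do not carry over. Pictures are saved under pics/ and viewed, at most 14 in all, crops included, and the job is handed in when it is done.

Besides the shell and the picture viewer there is one more tool, called as a command line: name --pt "numbers of a row" for each row, then --argument value for the rest. step_arm: Moves the arm, as the interface text tells. Its arguments: {"type":"object","properties":{"hand":{"type":"array","items":{"type":"number"}},"travel":{"type":"array","items":{"type":"array","items":{"type":"number"}}},"roll":{"type":"array","items":{"type":"number"}},"newtons":{"type":"number"}},"required":["hand","travel","roll"]}

```bash
mkdir -p pics; ls
python3 - <<'E'
from bench import r
import cv2
for n in("top","scene"):
    cv2.imwrite(f"pics/{n}0.png",r.read_camera(n))
    c=r.get_calibration(n);print(n,c)
o=r.get_obs();print(o["t"],o["position"],o["orientation"],o["gripper_width"],r.nose_length)
print(r.get_calibration("wrist")["T_tool_cam"])
E
```

```text
pics
top {'mtx': array([[442.60562401,   0.        , 317.78701983],
       [  0.        , 442.60562401, 240.64904056],
       [  0.        ,   0.        ,   1.        ]]), 'dist_coeffs': array([-0.08614691,  0.        ,  0.        ,  0.        ,  0.        ]), 'R': array([[-0.02080886, -0.99975868,  0.00704031],
       [-0.99230096,  0.01979269, -0.12225813],
       [ 0.12208929, -0.00953016, -0.99247337]]), 't': array([0.02949884, 0.57564809, 1.39579583])}
scene {'mtx': array([[548.75863377,   0.        , 316.72374383],
       [  0.        , 548.75863377, 238.62670231],
       [  0.        ,   0.        ,   1.        ]]), 'dist_coeffs': array([-0.02064362,  0.        ,  0.        ,  0.        ,  0.        ]), 'R': array([[-0.66036786, -0.75044818,  0.02723634],
       [-0.32776958,  0.25541396, -0.90957727],
       [ 0.67563407, -0.60958284, -0.41464125]]), 't': array([0.39128151, 0.26892854, 1.13681717])}
0.1 [0.17245015 0.57415927 0.23851618] [-1.24381635e-04  1.45386729e-01  9.89374610e-01 -7.50736525e-04] 0.08517407308306062 0.008
[[-3.63920119e-04 -9.53325112e-01 -3.01945523e-01  7.65854805e-02]
 [ 9.99999152e-01 -7.24448391e-04  1.08203304e-03 -7.02835211e-05]
 [-1.25027322e-03 -3.01944873e-01  9.53324567e-01 -1.36944368e-01]
 [ 0.00000000e+00  0.00000000e+00  0.00000000e+00  1.00000000e+00]]
```

View pics/top0.png

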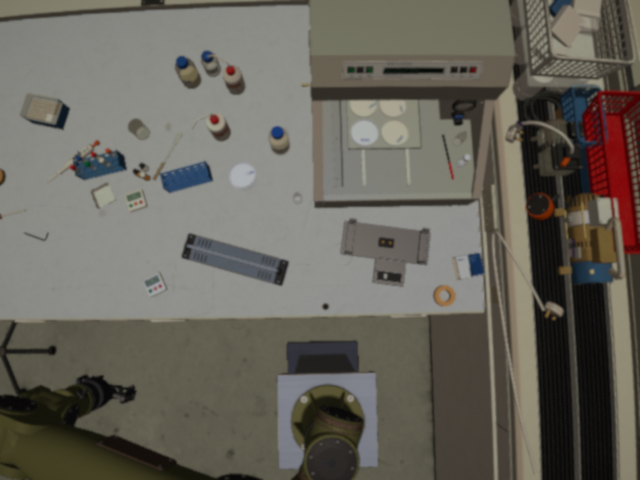

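View pics/scene0.png

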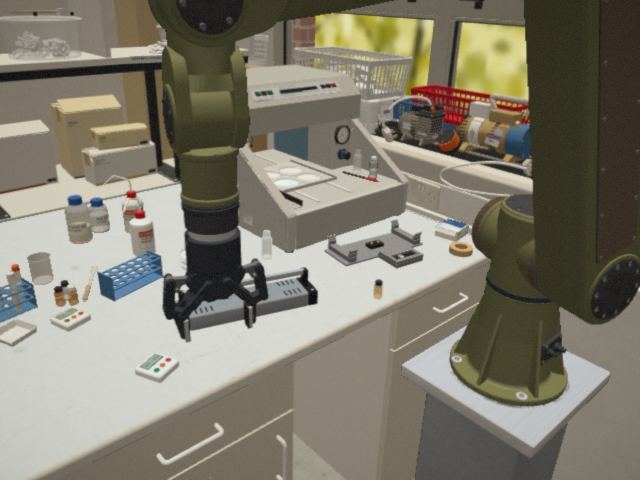

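The top view shows the lamp at about px (235,258), with its black ends near (188,245) and (282,271). The cradle is at about (386,243), with the switch panel at (389,272) on the robot side. The scene view agrees. I'll enlarge the region for exact corners.

Run:
```python
import cv2
a=cv2.imread("pics/top0.png")
l=cv2.resize(a[225:295,175:295],(800,466),interpolation=cv2.INTER_CUBIC)
d=cv2.resize(a[210:295,335:450],(800,591),interpolation=cv2.INTER_CUBIC)
cv2.imwrite("pics/l.png",l);cv2.imwrite("pics/d.png",d)
```

```text
(no output)
```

View pics/l.png

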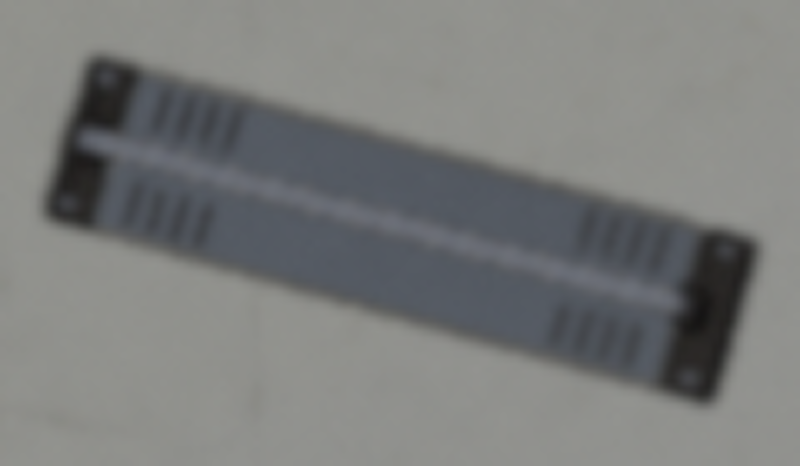

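View pics/d.png

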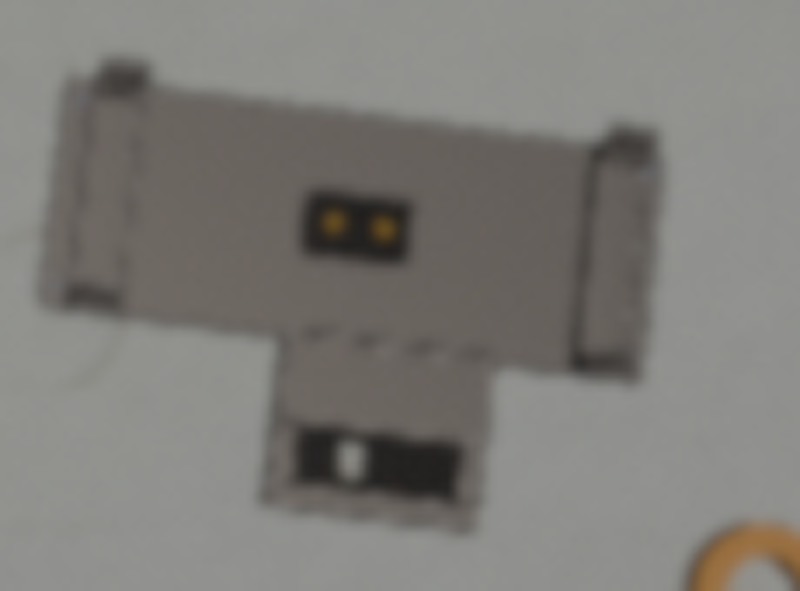

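The lamp's box-top corners in the crop are (95,58), (762,238), (712,405) and (45,215). The dock base corners are (70,78), (660,150), (637,380) and (40,305). The slot runs from (300,428) to (460,497), with the nub at (351,460). Next I'll fit the poses.

```bash
cat > h.py <<'E'
import numpy as np,cv2
from scipy.optimize import least_squares
from bench import r
def proj(P,n="top"):
    c=r.get_calibration(n);return cv2.projectPoints(np.array(P,float),cv2.Rodrigues(c["R"])[0],c["t"],c["mtx"],c["dist_coeffs"])[0][:,0]
def fit(obj,px,x0):
    obj=np.array(obj,float)
    def w(p):
        c,s=np.cos(p[2]),np.sin(p[2]);return np.c_[p[0]+c*obj[:,0]-s*obj[:,1],p[1]+s*obj[:,0]+c*obj[:,1],obj[:,2]]
    f=lambda p:(proj(w(p))-px).ravel()
    s=least_squares(f,x0);return s.x,s.fun.reshape(-1,2)
def pose():
    o=r.get_obs();R=Rm(o["orientation"]);return o,R
def Rm(q):
    from scipy.spatial.transform import Rotation as T
    return T.from_quat(q,scalar_first=True).as_matrix()
E
python3 - <<'E'
from h import *
np.set_printoptions(precision=4,suppress=True)
cr=lambda p,s,o:(np.array(p,float)+.5)/s-.5+o
lp=cr([(95,58),(762,238),(712,405),(45,215)],800/120,(175,225))
# lamp x toward image right (world -y); +y = up in image(world +x)
p,e=fit([(-.17,.042,.04),(.17,.042,.04),(.17,-.042,.04),(-.17,-.042,.04)],lp,[.4,.3,-1.6])
print("lamp",p,e.round(2).tolist())
rp=cr([(85,140),(700,300)],800/120,(175,225))
p2,e=fit([(-.155,0,.083),(.15,0,.083)],rp,p);print("rail",p2,e.round(2).tolist())
s=800/115;o=(335,210)
b=cr([(70,78),(660,150),(637,380),(40,305)],s,o)
sl=cr([(302,428),(464,442),(457,497),(296,487)],s,o); nb=cr([(351,460)],s,o)
B=[(.145,-.056,.01),(-.145,-.056,.01),(-.145,.056,.01),(.145,.056,.01)]
S=[(.018,.096,.022),(-.06,.096,.022),(-.06,.124,.022),(.018,.124,.022)]
N=[(-.009,.11,.022)]
for ob,px in((B,b),(B+S+N,np.r_[b,sl,nb])):
    p,e=fit(ob,px,[.42,-.13,1.5]);print("dock",p,e.round(2).tolist())
c,s_=np.cos(p[2]),np.sin(p[2]);print("nub",p[:2]+[c*-.009-s_*.11,s_*-.009+c*.11])
E
```

```text
lamp [ 0.5221  0.286  -1.8592] [[-0.33, -0.82], [0.22, -0.0], [0.57, 0.3], [-0.49, 0.48]]
rail [ 0.5219  0.2808 -1.8428] [[-0.74, -0.21], [0.72, 0.19]]
dock [ 0.5693 -0.2051  1.4258] [[-0.95, -0.55], [0.71, -0.04], [0.88, 0.31], [-0.62, 0.24]]
dock [ 0.5691 -0.2055  1.4305] [[-0.93, -0.3], [0.77, -0.18], [1.1, 0.18], [-0.44, 0.52], [-0.46, -0.67], [0.01, 0.14], [0.17, 0.82], [-0.5, -0.57], [0.29, -0.0]]
nub [ 0.4589 -0.199 ]
```

step_arm --hand '[0,0,0,0,0]' --pt "-4.2 -1.8 0" --pt "-4.2 -1.8 0" --pt "-4.2 -1.8 0" --pt "-4.2 -1.8 0" --pt "-4.2 -1.8 0" --roll '[0,0,0,0,0]' --newtons 35

```text
t: 0.6
position: [0.3488, 0.4265, 0.239]
orientation: [-0.0, 0.145, 0.989, -0.0]
ft_force: [-0.3, 0.4, 1.0]
gripper_width: 0.0854
gripper_force: 0.0
```

step_arm --hand '[0,0,0,0,0]' --pt "-4.2 -1.8 0" --pt "-4.2 -1.8 0" --pt "-4.2 -1.8 0" --pt "-4.2 -1.8 0" --pt "-4.0 -1.5 0" --roll '[0,0,0,0,0]'

```text
t: 1.1
position: [0.5231, 0.283, 0.239]
orientation: [-0.0, 0.146, 0.989, -0.0]
ft_force: [-1.2, 0.8, -0.3]
gripper_width: 0.0854
gripper_force: 0.0
```

step_arm --hand '[0,0,0,0,0]' --pt "0 0 0" --pt "0 0 0" --pt "0 0 0" --pt "0 0 0" --pt "0 0 0" --roll '[8.2,8.2,8.2,8.2,8.2]'

```text
t: 1.6
position: [0.5218, 0.2846, 0.2388]
orientation: [-0.0, 0.485, 0.874, -0.0]
ft_force: [-0.0, -0.3, 0.5]
gripper_width: 0.0852
gripper_force: 0.0
```

step_arm --hand '[0,0,0,0,0]' --pt "0 0 0" --pt "0 0 0" --pt "0 0 0" --pt "0 0 0" --pt "0 0 0" --roll '[8.2,8.2,8.2,8.2,8.2]'

```text
t: 2.1
position: [0.5217, 0.2847, 0.2388]
orientation: [-0.0, 0.761, 0.649, -0.0]
ft_force: [0.1, 0.2, -0.4]
gripper_width: 0.0852
gripper_force: 0.0
```

step_arm --hand '[0,0,0,0,0]' --pt "0 0 2" --pt "0 0 2" --pt "0 0 2" --pt "0 0 0" --pt "0 0 0" --roll '[8.0,0,0,0,0]'

```text
t: 2.6
position: [0.5216, 0.2847, 0.1791]
orientation: [-0.0, 0.802, 0.597, -0.001]
ft_force: [-0.4, -0.2, 0.8]
gripper_width: 0.0853
gripper_force: 0.0
```

```bash
cat > where.py <<'E'
from h import *
import sys
o,R=pose();x,y=map(float,sys.argv[1:3])
print(o["t"],o["position"].round(4),"yaw_y",np.degrees(np.arctan2(R[1,1],R[0,1])).round(2),"tilt",R[2].round(3),"q",o["q"].round(2),"w",round(o["gripper_width"],4),"F",o["ft_force"].round(2),"T",o["ft_torque"].round(3))
print("need tool cm",(R.T@(np.array([x,y,o["position"][2]])-o["position"])*100).round(2))
E
python3 where.py .522 .284
python3 -c "
from h import *
cv2.imwrite('pics/w1.png',r.read_camera('wrist'))"
```

```text
2.6 [0.5216 0.2847 0.1791] yaw_y -16.72 tilt [-0.001 -0.001 -1.   ] q [ 0.5   0.33 -0.16  1.08 -0.    2.36] w 0.0853 F [-0.38 -0.15  0.83] T [-0.014 -0.02   0.007]
need tool cm [-0.05  0.05 -0.  ]
```

View pics/w1.png

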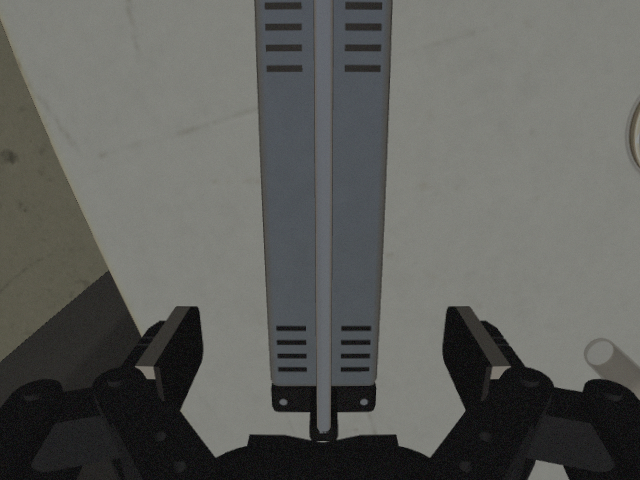

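The wrist view shows the rail running straight up the image at column about 323, midway between the fingers. The inner vent slots are at rows 68 (far side) and 328 (near side), and they lie symmetric about the lamp's middle.

```bash
cat >> h.py <<'E'
def wray(px,z,o,R):
    c=r.get_calibration("wrist");T=c["T_tool_cam"]
    u=cv2.undistortPoints(np.array([[px]],float),c["mtx"],c["dist_coeffs"])[0,0]
    d=R@T[:3,:3]@np.r_[u,1];C=o["position"]+R@T[:3,3]
    return C+d*(z-C[2])/d[2]
E
python3 - <<'E'
from h import *
o,R=pose()
a=[wray(p,.04,o,R) for p in((285,68),(363,68),(292,328),(356,328))]
m=np.mean(a,0);print("mid slots",m,R.T@(m-o["position"]))
d=(a[0]+a[1]-a[2]-a[3])/2;print(np.linalg.norm(d),np.degrees(np.arctan2(d[1],d[0])))
for p in((323,20),(322.5,200),(323,400)):
    w=wray(p,.083,o,R);print("rail",w,R.T@(w-o["position"]))
E
```

```text
mid slots [0.52527444 0.28894506 0.04      ] [0.00463914 0.00172734 0.13996775]
0.18205170552334635 73.32273776618682
rail [0.55670695 0.39620554 0.083     ] [0.11641854 0.00098646 0.09699529]
rail [0.52915475 0.30547112 0.083     ] [0.02159355 0.00070108 0.09697168]
rail [0.48964269 0.17289367 0.083     ] [-0.11674622  0.00099865  0.09693742]
```

step_arm --hand '[0,0,0,0,0]' --pt "0.4 0.1 3" --pt "0 0 3" --pt "0 0 3" --pt "0 0 1.5" --pt "0 0 1" --roll '[0,0,0,0,0]'

```text
t: 3.15
position: [0.5243, 0.2885, 0.064]
orientation: [-0.0, 0.802, 0.597, -0.0]
ft_force: [0.3, -0.5, 0.5]
gripper_width: 0.0856
gripper_force: 0.0
```

step_arm --hand '[0.8,1,1,1,1]' --pt "0 0 0" --pt "0 0 0" --pt "0 0 0" --pt "0 0 0" --pt "0 0 0" --roll '[0,0,0,0,0]' --newtons 35

```text
t: 3.65
position: [0.5246, 0.2886, 0.0651]
orientation: [0.0, 0.802, 0.597, 0.001]
ft_force: [-1.0, -0.9, 0.5]
gripper_width: 0.0121
gripper_force: 2.4
```

step_arm --hand '[1,1,1,1,1]' --pt "0 0 0" --pt "0 0 0" --pt "0 0 0" --pt "0 0 0" --pt "0 0 0" --roll '[0,0,0,0,0]'

```text
t: 4.15
position: [0.5241, 0.2887, 0.0648]
orientation: [-0.0, 0.802, 0.597, 0.0]
ft_force: [-3.1, 1.3, 6.2]
gripper_width: 0.0094
gripper_force: 41.2
```

```bash
python3 where.py .522 .284
```

```text
4.15 [0.5241 0.2887 0.0648] yaw_y -16.71 tilt [ 0.001 -0.    -1.   ] q [ 0.5   0.43 -0.3   0.84  0.    2.37] w 0.0094 F [-3.12  1.33  6.23] T [0.192 0.528 0.007]
need tool cm [-0.51 -0.06 -0.  ]
```

step_arm --hand '[1,1,1,1,1]' --pt "0 0 -0.4" --pt "0 0 -0.4" --pt "0 0 -0.4" --pt "0 0 0" --pt "0 0 0" --roll '[0,0,0,0,0]'

```text
t: 4.65
position: [0.5241, 0.2883, 0.0762]
orientation: [-0.0, 0.802, 0.597, -0.0]
ft_force: [-0.1, -0.2, -6.1]
gripper_width: 0.0089
gripper_force: 39.1
```

```bash
python3 where.py .522 .284; python3 where.py .522 .284;python3 -c "
from h import *
cv2.imwrite('pics/w2.png',r.read_camera('wrist'));cv2.imwrite('pics/s2.png',r.read_camera('scene'))"
```

```text
4.65 [0.5241 0.2883 0.0762] yaw_y -16.73 tilt [-0. -0. -1.] q [ 0.5   0.42 -0.28  0.87  0.    2.37] w 0.0089 F [-0.13 -0.21 -6.1 ] T [0.134 0.046 0.005]
need tool cm [-0.48 -0.08  0.  ]
4.65 [0.5241 0.2883 0.0762] yaw_y -16.73 tilt [-0. -0. -1.] q [ 0.5   0.42 -0.28  0.87  0.    2.37] w 0.0089 F [-0.13 -0.21 -6.1 ] T [0.134 0.046 0.005]
need tool cm [-0.48 -0.08  0.  ]
```

View pics/w2.png

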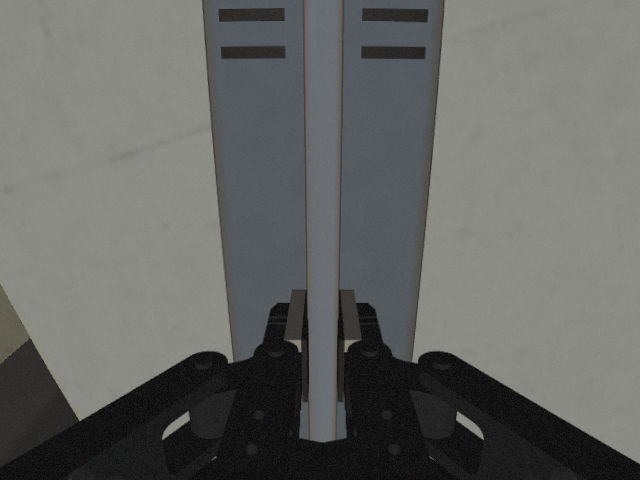

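The fingers hold the rail (opening 9 mm), and the torque suggests the heavy end is on the tool's -x side. The far inner slots are now at row 52, columns 221–285 and 362–426. I'll check the tilt from those.

Run:
```python
from h import *
# slot geometry in lamp frame (x from middle along tool +x)
c=r.get_calibration("wrist");T=np.linalg.inv(c["T_tool_cam"])
S=np.array([(.091,s*y,-.036) for s in(-1,1) for y in(.0125,.0355)])  # z rel. rail middle
obs=np.array([(221,52),(285,52),(362,52),(426,52)],float)
S=S[[1,0,2,3]]
def f(p):
    th,ys,dx=p
    # tool: grip point (0,0,-.011+..) ; lamp tilt th raises +x end
    P=S*[1,1,1];X=(P[:,0]+dx)*np.cos(th)-P[:,2]*np.sin(th);Z=(P[:,0]+dx)*np.sin(th)+P[:,2]*np.cos(th)
    t=np.c_[X,P[:,1]*ys,-(Z)-.0113]
    cam=(T[:3,:3]@t.T).T+T[:3,3]
    return (cv2.projectPoints(cam,np.zeros(3),np.zeros(3),c["mtx"],c["dist_coeffs"])[0][:,0]-obs)
for th in(-.07,0,.07):print(th,f([th,1,0.001]).round(1).tolist())
```

```text
-0.07 [[5.6, 14.3], [2.4, 13.6], [-8.2, 13.6], [-11.4, 14.2]]
0 [[1.4, 5.2], [0.8, 4.4], [-6.8, 4.3], [-7.3, 5.0]]
0.07 [[-3.2, -3.5], [-0.9, -4.4], [-5.3, -4.4], [-2.9, -3.6]]
```

step_arm --hand '[1,1,1]' --pt "0 0 0" --pt "0 0 0" --pt "0 0 0" --roll '[0,0,0]'

```text
t: 5.05
position: [0.524, 0.2883, 0.0762]
orientation: [0.0, 0.802, 0.597, -0.0]
ft_force: [-0.3, -0.3, -6.8]
gripper_width: 0.0097
gripper_force: 39.1
```

```bash
python3 where.py .522 .284
```

```text
5.05 [0.524  0.2883 0.0762] yaw_y -16.72 tilt [-0. -0. -1.] q [ 0.5   0.42 -0.28  0.87 -0.    2.37] w 0.0097 F [-0.25 -0.32 -6.84] T [ 0.06   0.036 -0.102]
need tool cm [-0.47 -0.07  0.  ]
```

step_arm --hand '[1,1,1,1,1]' --pt "0 0 0.4" --pt "0 0 0.4" --pt "0 0 0.3" --pt "0 0 0.1" --pt "0 0 0" --roll '[0,0,0,0,0]'

```text
t: 5.55
position: [0.525, 0.2893, 0.0652]
orientation: [-0.0, 0.802, 0.597, 0.001]
ft_force: [-0.1, 4.2, 3.0]
gripper_width: 0.009
gripper_force: 40.2
```

step_arm --hand '[0.7,0.7,0.7,0.7,0.7]' --pt "0 0 0" --pt "0 0 0" --pt "0 0 0" --pt "-3.5 0 0" --pt "-3 0 0" --roll '[0,0,0,0,0]'

```text
t: 6.05
position: [0.5049, 0.2252, 0.0639]
orientation: [0.0, 0.802, 0.597, -0.0]
ft_force: [0.3, 0.3, 1.4]
gripper_width: 0.0257
gripper_force: 0.0
```

step_arm --hand '[1,1,1,1,1]' --pt "0 0 0" --pt "0 0 0" --pt "0 0 0" --pt "0 0 0" --pt "0 0 0" --roll '[0,0,0,0,0]'

```text
t: 6.55
position: [0.5049, 0.2266, 0.0636]
orientation: [-0.0, 0.802, 0.597, -0.001]
ft_force: [-0.1, -0.9, -7.7]
gripper_width: 0.0093
gripper_force: 38.8
```

step_arm --hand '[1,1,1,1,1]' --pt "0 0 0" --pt "0 0 -0.4" --pt "0 0 -0.4" --pt "0 0 -0.4" --pt "0 0 0" --roll '[0,0,0,0,0]'

```text
t: 7.05
position: [0.5061, 0.2265, 0.0772]
orientation: [0.0, 0.802, 0.597, 0.001]
ft_force: [1.1, -0.5, -8.6]
gripper_width: 0.0092
gripper_force: 38.7
```

step_arm --hand '[1,1,1]' --pt "0 0 0" --pt "0 0 0" --pt "0 0 0" --roll '[0,0,0]'

```text
t: 7.35
position: [0.5053, 0.2261, 0.0761]
orientation: [-0.0, 0.802, 0.597, -0.0]
ft_force: [-0.7, 0.7, -8.0]
gripper_width: 0.0095
gripper_force: 38.7
```

```bash
python3 where.py .522 .284; python3 -c "
from h import *
a=r.read_camera('wrist');b=r.read_camera('scene')
cv2.imwrite('pics/w3.png',a);cv2.imwrite('pics/v3.png',np.hstack([cv2.resize(a,(400,300)),cv2.resize(b[230:350,160:320],(400,300))]))"
```

```text
7.35 [0.5053 0.2261 0.0761] yaw_y -16.72 tilt [-0. -0. -1.] q [ 0.42  0.35 -0.39  0.83 -0.    2.28] w 0.0095 F [-0.73  0.68 -8.03] T [-0.034  0.055  0.021]
need tool cm [ 6.03 -0.06 -0.  ]
```

View pics/v3.png

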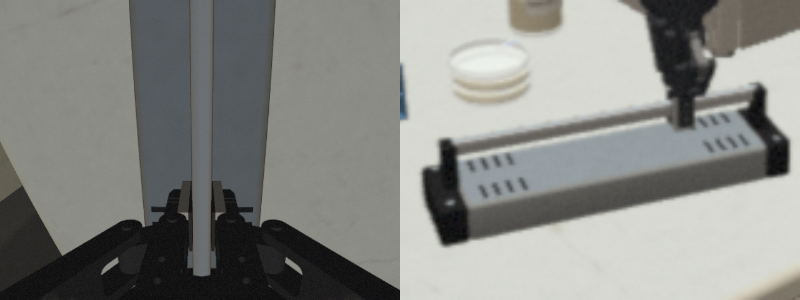

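The lamp appears level, and the full weight of about 8 N is on the fingers. I'll lift further, staying below the 150 mm rail height, and check the level again.

step_arm --hand '[1,1,1,1,1]' --pt "0 0 -0.6" --pt "0 0 -0.8" --pt "0 0 -1" --pt "0 0 -1" --pt "0 0 -1" --roll '[0,0,0,0,0]'

```text
t: 7.95
position: [0.5057, 0.2263, 0.1217]
orientation: [0.0, 0.802, 0.597, 0.0]
ft_force: [0.1, 0.2, -7.4]
gripper_width: 0.0096
gripper_force: 38.7
```

step_arm --hand '[1,1,1,1,1]' --pt "0 0 -0.8" --pt "0 0 -0.3" --pt "0 0 0" --pt "0 0 0" --pt "0 0 0" --roll '[0,0,0,0,0]'

```text
t: 8.45
position: [0.505, 0.2259, 0.1307]
orientation: [-0.0, 0.802, 0.597, -0.001]
ft_force: [-0.4, 0.2, -8.4]
gripper_width: 0.0092
gripper_force: 38.7
```

```bash
python3 where.py .522 .284; python3 -c "
from h import *
a=r.read_camera('wrist');b=r.read_camera('scene')
old=cv2.imread('pics/w3.png')
for n,i in(('old',old),('new',a)):
    g=cv2.cvtColor(i,cv2.COLOR_BGR2GRAY)
    for row in(5,150,250):
        e=np.abs(np.diff(cv2.GaussianBlur(g,(5,5),0)[row-4:row+5].mean(0)));k=[c for c in range(150,480) if e[c]>2.5 and e[c]==e[max(0,c-6):c+7].max()];print(n,row,k)
cv2.imwrite('pics/v4.png',cv2.resize(b[190:350,130:340],(800,600)))"
```

```text
8.45 [0.505  0.2259 0.1307] yaw_y -16.72 tilt [-0.001 -0.001 -1.   ] q [ 0.42  0.3  -0.33  0.95 -0.    2.28] w 0.0092 F [-0.36  0.19 -8.42] T [-0.051  0.007  0.032]
need tool cm [ 6.05 -0.04 -0.  ]
old 5 [205, 304, 339, 440]
old 150 [214, 305, 338, 431]
old 250 [221, 307, 337, 424]
new 5 [205, 304, 339, 440]
new 150 [214, 305, 338, 431]
new 250 [221, 307, 337, 424]
```

View pics/v4.png

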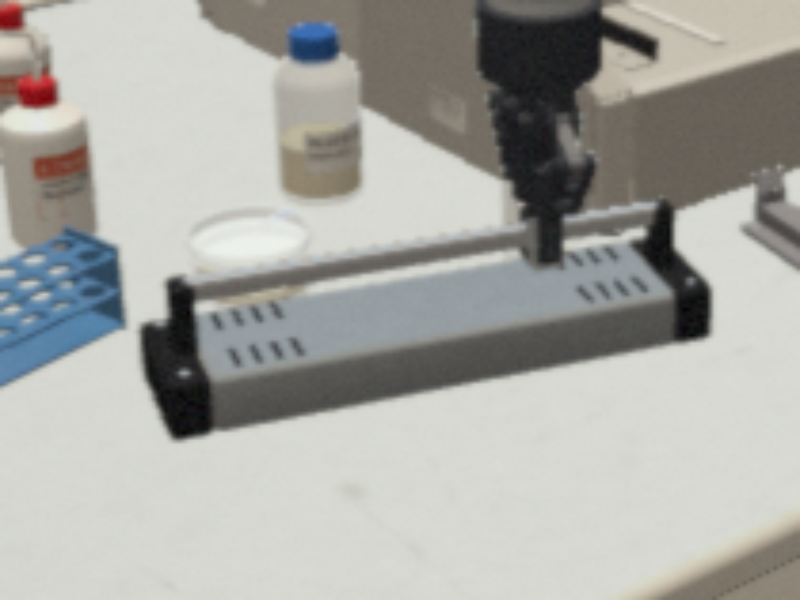

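The lamp hangs clear and visually level. I'll quantify the tilt from the edge columns.

Run:
```python
from h import *
c=r.get_calibration("wrist");T=c["T_tool_cam"]
rows=[5,150,250];E=[(205,304,339,440),(214,305,338,431),(221,307,337,424)]
def pts(p,dz):  # intersect each ray with plane z=z0 - tan(th)*x  (tool z down)
    out=[]
    for rw,e in zip(rows,E):
        for k,col in enumerate(e):
            u=cv2.undistortPoints(np.array([[(col+.5,rw)]],float),c["mtx"],c["dist_coeffs"])[0,0]
            d=T[:3,:3]@np.r_[u,1];C=T[:3,3]
            z0=(p[1]+.036 if k in(0,3) else p[1]-.007)
            s=(z0-np.tan(p[0])*C[0]-C[2])/(d[2]+np.tan(p[0])*d[0])
            X=C+d*s;out.append((X[1]-p[2]-p[3]*X[0]-[-.042,-.005,.005,.042][k]))
    return np.array(out)*1000
s=least_squares(pts,[0,-.0124,0,0],args=(0,));print(s.x,s.fun.round(2))
s=least_squares(lambda q:pts([q[0],-.0124,q[1],q[2]],0),[0,0,0]);print(s.x,s.fun.round(2))
```

```text
[-0.00035312 -0.0092445   0.0008042  -0.00077219] [ 0.08  0.26 -0.55  0.28  0.17  0.12 -0.52  0.11  0.01  0.35 -0.52  0.21]
[-0.03726518  0.00080193 -0.00074079] [-0.16  0.24 -0.53  0.52  0.43  0.16 -0.55 -0.15  0.65  0.42 -0.59 -0.43]
```

step_arm --hand '[1,1,1,1,1]' --pt "0 0 -0.2" --pt "0 0 -0.3" --pt "0 0 -0.3" --pt "0 0 -0.2" --pt "0 0 0" --roll '[-1.2,-2.2,-2.2,-2,-1]'

```text
t: 9.05
position: [0.5057, 0.2263, 0.1416]
orientation: [0.0, 0.755, 0.656, 0.0]
ft_force: [-0.2, 0.5, -9.1]
gripper_width: 0.0094
gripper_force: 38.7
```

step_arm --hand '[1,1,1,1,1]' --pt "-0.8 0.2 0" --pt "-1.6 0.4 0" --pt "-2.4 0.6 0" --pt "-3 0.8 0" --pt "-3 0.8 0" --roll '[0,0,0,0,0]'

```text
t: 9.55
position: [0.5176, 0.1129, 0.1412]
orientation: [0.0, 0.755, 0.655, -0.0]
ft_force: [0.7, 0.2, -8.9]
gripper_width: 0.0096
gripper_force: 38.7
```

step_arm --hand '[1,1,1,1,1]' --pt "-3 0.8 0" --pt "-3 0.8 0" --pt "-3 0.8 0" --pt "-3 0.8 0" --pt "-3 0.8 0" --roll '[0,0,0,0,0]'

```text
t: 10.05
position: [0.5356, -0.0416, 0.1412]
orientation: [0.0, 0.756, 0.655, -0.0]
ft_force: [1.3, 0.6, -8.6]
gripper_width: 0.0093
gripper_force: 38.7
```

step_arm --hand '[1,1,1,1,1]' --pt "-3 0.8 0" --pt "-3 0.8 0" --pt "-3 0.8 0" --pt "-3 0.8 0" --pt "-3 0.8 0" --roll '[0,0,0,0,0]'

```text
t: 10.55
position: [0.5536, -0.1956, 0.1411]
orientation: [-0.0, 0.756, 0.655, -0.0]
ft_force: [0.1, -0.0, -8.4]
gripper_width: 0.0095
gripper_force: 38.7
```

step_arm --hand '[1,1,1,1,1]' --pt "-2.6 0.6 0" --pt "-2 0.4 0" --pt "-1.4 0.3 0" --pt "-0.8 0.2 0" --pt "-0.4 0.1 0" --roll '[0,0,0,0,0]'

```text
t: 11.05
position: [0.5599, -0.2672, 0.1411]
orientation: [-0.0, 0.756, 0.655, -0.0]
ft_force: [0.2, 1.5, -8.3]
gripper_width: 0.0092
gripper_force: 38.7
```

step_arm --hand '[1,1,1]' --pt "0 0 0" --pt "0 0 0" --pt "0 0 0" --roll '[0,0,0]'

```text
t: 11.35
position: [0.5604, -0.2656, 0.1413]
orientation: [-0.0, 0.755, 0.656, 0.0]
ft_force: [-0.1, -0.5, -8.5]
gripper_width: 0.0095
gripper_force: 38.7
```

```bash
python3 where.py .560 -.2683; python3 -c "
from h import *
b=r.read_camera('top')
cv2.imwrite('pics/v5.png',cv2.resize(b[200:290,325:445],(800,600),interpolation=cv2.INTER_CUBIC))"
```

```text
11.35 [ 0.5604 -0.2656  0.1413] yaw_y -8.05 tilt [ 0. -0. -1.] q [-0.44  0.4  -0.15  1.02  0.    1.27] w 0.0095 F [-0.05 -0.54 -8.46] T [-0.039 -0.028 -0.025]
need tool cm [-0.27  0.   -0.  ]
```

View pics/v5.png

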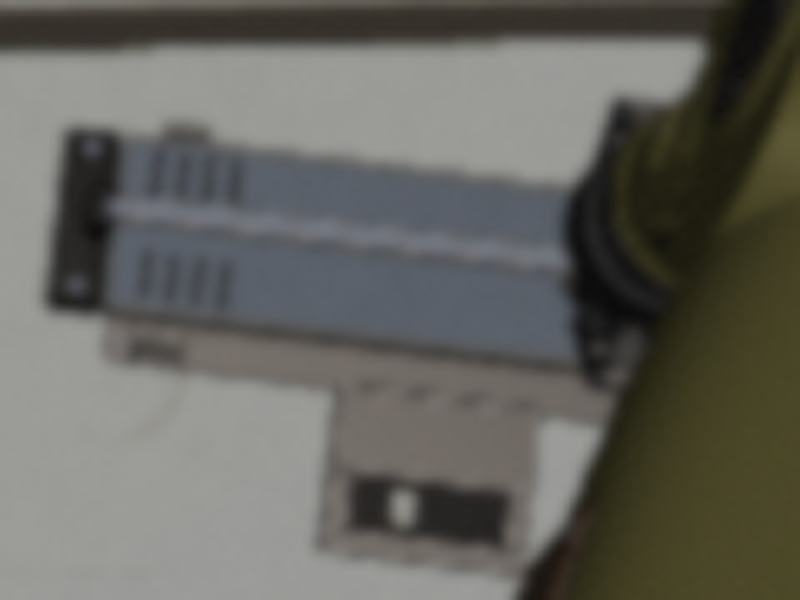

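The lamp is above the cradle and parallel to it, with its left end corners in the crop at (68,128) and (48,308). I'll check those against the prediction.

Run:
```python
from h import *
o,R=pose();P=o["position"]
cr=lambda p:(np.array(p,float)+.5)/(800/120)-.5+(325,200)
ob=cr([(68,128),(48,308)])
for off in(.0634,.067):
  w=[P+R@np.array([off+.17,s*.042,.0236]) for s in(1,-1)];e=ob-proj(w);print(off,e.round(2).tolist())
# dock: slot corners & nub in this view
print(cr([(403,508)]),proj([[.4589,-.199,.022]]))
```

```text
0.0634 [[-1.8, 0.76], [-1.64, 0.74]]
0.067 [[-0.63, 0.9], [-0.47, 0.88]]
[[385.025 275.775]] [[385.32565835 275.69000801]]
```

step_arm --hand '[1,1,1,1,1]' --pt "-0.4 0.1 0" --pt "0 0 0.8" --pt "0 0 1" --pt "0 0 0.7" --pt "0 0 0.4" --roll '[0,0,0,0,0]'

```text
t: 11.9
position: [0.5599, -0.2702, 0.1106]
orientation: [-0.001, 0.755, 0.655, -0.0]
ft_force: [-0.9, 0.5, -7.7]
gripper_width: 0.0092
gripper_force: 38.7
```

step_arm --hand '[1,1,1,1,1]' --pt "0 0 0.3" --pt "0 0 0.3" --pt "0 0 0.3" --pt "0 0 0" --pt "0 0 0" --roll '[0,0,0,0,0]'

```text
t: 12.4
position: [0.5609, -0.2707, 0.1034]
orientation: [0.0, 0.755, 0.655, 0.0]
ft_force: [0.5, -0.2, -7.8]
gripper_width: 0.0096
gripper_force: 38.7
```

```bash
python3 where.py .560 -.2683
```

```text
12.4 [ 0.5609 -0.2707  0.1034] yaw_y -8.12 tilt [-0.  0. -1.] q [-0.45  0.44 -0.19  0.94 -0.    1.26] w 0.0096 F [ 0.53 -0.23 -7.81] T [-0.063 -0.006  0.043]
need tool cm [ 0.22 -0.12 -0.  ]
```

step_arm --hand '[1,1,1,1,1]' --pt "0 0 0.3" --pt "0 0 0.3" --pt "0 0 0.3" --pt "0 0 0" --pt "0 0 0" --roll '[0,0,0,0,0]'

```text
t: 12.9
position: [0.5607, -0.2706, 0.0941]
orientation: [-0.0, 0.755, 0.655, -0.0]
ft_force: [0.2, 0.1, -9.0]
gripper_width: 0.0093
gripper_force: 38.7
```

step_arm --hand '[1,1,1,1,1]' --pt "0 0 0.2" --pt "0 0 0.2" --pt "0 0 0.2" --pt "0 0 0" --pt "0 0 0" --roll '[0,0,0,0,0]'

```text
t: 13.4
position: [0.5607, -0.2706, 0.0882]
orientation: [-0.0, 0.755, 0.655, -0.0]
ft_force: [-0.6, -0.2, -8.3]
gripper_width: 0.0093
gripper_force: 38.7
```

```bash
python3 where.py .560 -.2683
```

```text
13.4 [ 0.5607 -0.2706  0.0882] yaw_y -8.12 tilt [ 0. -0. -1.] q [-0.45  0.45 -0.21  0.91 -0.    1.26] w 0.0093 F [-0.58 -0.25 -8.26] T [-0.033  0.031  0.001]
need tool cm [ 0.22 -0.11  0.  ]
```

step_arm --hand '[1,1,1,1]' --pt "0 0 0.1" --pt "0 0 0.1" --pt "0 0 0" --pt "0 0 0" --roll '[0,0,0,0]'

```text
t: 13.8
position: [0.5614, -0.2707, 0.0875]
orientation: [0.001, 0.755, 0.655, 0.0]
ft_force: [-2.0, 2.7, 5.3]
gripper_width: 0.009
gripper_force: 40.6
```

Contact came at the expected height, so the lamp is seated. Now I'll release it.

step_arm --hand '[0.7,0.5,0.4,0.3,0.3]' --pt "0 0 0" --pt "0 0 0" --pt "0 0 0" --pt "0 0 0" --pt "0 0 0" --roll '[0,0,0,0,0]'

```text
t: 14.3
position: [0.5609, -0.2707, 0.0862]
orientation: [0.0, 0.755, 0.655, 0.0]
ft_force: [0.1, -0.3, 0.3]
gripper_width: 0.0596
gripper_force: 0.0
```

step_arm --hand '[0.3,0.3,0.3,0.3,0.3]' --pt "0 0 -2" --pt "0 0 -4" --pt "0 0 -4" --pt "0 0 -2" --pt "0 0 0" --roll '[0,0,0,0,0]'

```text
t: 14.8
position: [0.5629, -0.2717, 0.2104]
orientation: [0.003, 0.755, 0.655, 0.001]
ft_force: [1.0, 0.5, 1.0]
gripper_width: 0.0596
gripper_force: 0.0
```

step_arm --hand '[1,1,1,1,1]' --pt "0 -5 0" --pt "0 -5 0" --pt "0 -2 0" --pt "0 0 0" --pt "0 0 0" --roll '[0,0,0,0,0]'

```text
t: 15.3
position: [0.4423, -0.2538, 0.206]
orientation: [0.0, 0.756, 0.655, 0.0]
ft_force: [0.2, 0.5, 0.6]
gripper_width: 0.0002
gripper_force: 0.0
```

```bash
python3 where.py .455 -.225; python3 -c "
from h import *
b=r.read_camera('top');a=r.read_camera('wrist')
cv2.imwrite('pics/w6.png',a)
cv2.imwrite('pics/v6.png',np.vstack([cv2.resize(b[210:290,335:445],(550,400),interpolation=cv2.INTER_CUBIC)[:300],cv2.resize(a,(400,300)) if 0 else np.hstack([cv2.resize(a,(400,300)),np.zeros((300,150,3),np.uint8)])]))"
```

```text
15.3 [ 0.4423 -0.2538  0.206 ] yaw_y -8.14 tilt [-0.     0.001 -1.   ] q [-0.52  0.16 -0.32  1.09  0.    1.19] w 0.0002 F [0.19 0.53 0.59] T [-0.006 -0.021  0.047]
need tool cm [3.04 0.85 0.  ]
```

View pics/v6.png

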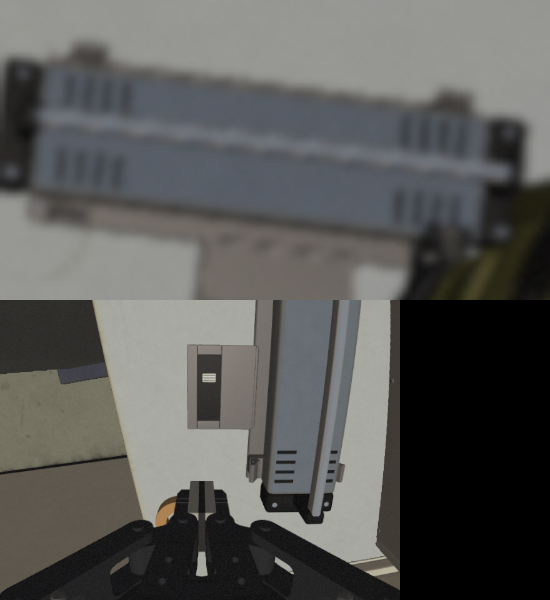

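The lamp is down in both saddles and centred to within about 3 mm. In the wrist view the nub is at about (334,125) full-resolution, and the slot runs from row 86 to 192. I'll compute its world position.

Run:
```python
from h import *
o,R=pose();a=cv2.imread("pics/w6.png");g=cv2.cvtColor(a,cv2.COLOR_BGR2GRAY)
s=g[80:200,305:365];m=(s>150);ys,xs=np.nonzero(m&(np.arange(305,365)[None]>318)&(np.arange(305,365)[None]<350))
print("nub rows",ys.min()+80,ys.max()+80,"cols",xs.min()+305,xs.max()+305)
n=(xs.mean()+305,ys.mean()+80);c=n[0]
d=g[60:215,int(c)].astype(int);print("rows dark",[(i+60,v) for i,v in enumerate(d) if i and abs(d[i]-d[i-1])>12])
dr=g[165,290:380].astype(int);print("cols",[(i+290,v) for i,v in enumerate(dr) if i and abs(dr[i]-dr[i-1])>12])
for nm,p in(("nub",n),("slot+",(c,86)),("slot-",(c,192)),("slotmid-",(334,165))):
    w=wray(p,.022,o,R);print(nm,p,w.round(4),(R.T@(w-o["position"])*100).round(2))
```

```text
nub rows 118 130 cols 324 344
rows dark [(71, np.int64(138)), (72, np.int64(104)), (73, np.int64(136)), (86, np.int64(111)), (87, np.int64(70)), (88, np.int64(49)), (117, np.int64(115)), (118, np.int64(188)), (120, np.int64(133)), (121, np.int64(167)), (122, np.int64(200)), (123, np.int64(183)), (124, np.int64(138)), (125, np.int64(163)), (126, np.int64(200)), (127, np.int64(184)), (128, np.int64(147)), (129, np.int64(167)), (130, np.int64(181)), (131, np.int64(123)), (132, np.int64(50)), (193, np.int64(88)), (194, np.int64(119)), (207, np.int64(167))]
cols [(299, np.int64(129)), (300, np.int64(107)), (301, np.int64(121)), (314, np.int64(106)), (315, np.int64(53)), (353, np.int64(102)), (354, np.int64(119))]
nub (np.float64(334.0506912442396), np.float64(124.0184331797235)) [ 0.4609 -0.1972  0.022 ] [ 5.87  0.93 18.41]
slot+ (np.float64(334.0506912442396), 86) [ 0.4645 -0.1703  0.022 ] [ 8.59  0.92 18.41]
slot- (np.float64(334.0506912442396), 192) [ 0.454  -0.2484  0.022 ] [ 0.71  0.97 18.41]
slotmid- (334, 165) [ 0.4567 -0.2275  0.022 ] [ 2.81  0.95 18.41]
```

step_arm --hand '[1,1,1,1,1]' --pt "2.9 0.9 0" --pt "0 0 4.5" --pt "0 0 4.5" --pt "0 0 4.5" --pt "0 0 2.5" --roll '[0,0,0,0,0]'

```text
t: 15.9
position: [0.4543, -0.2252, 0.0425]
orientation: [-0.002, 0.755, 0.656, -0.001]
ft_force: [0.5, 0.3, -0.4]
gripper_width: 0.0001
gripper_force: 0.0
```

step_arm --hand '[1,1,1,1,1]' --pt "0 0 0" --pt "0 0 0.5" --pt "0 0 0.5" --pt "0 0 0" --pt "0 0 0" --roll '[0,0,0,0,0]'

```text
t: 16.4
position: [0.4559, -0.2267, 0.0373]
orientation: [0.001, 0.755, 0.655, 0.0]
ft_force: [-0.1, -0.0, 0.1]
gripper_width: -0.0003
gripper_force: 0.0
```

```bash
python3 where.py .4569 -.2265;python3 -c "
from h import *
a=r.read_camera('wrist')
cv2.imwrite('pics/v7.png',a)"
```

```text
16.4 [ 0.4559 -0.2267  0.0373] yaw_y -8.12 tilt [-0.001  0.002 -1.   ] q [-0.46  0.32 -0.54  0.71  0.    1.25] w -0.0003 F [-0.11 -0.02  0.13] T [ 0.022 -0.004  0.012]
need tool cm [0.03 0.1  0.  ]
```

View pics/v7.png

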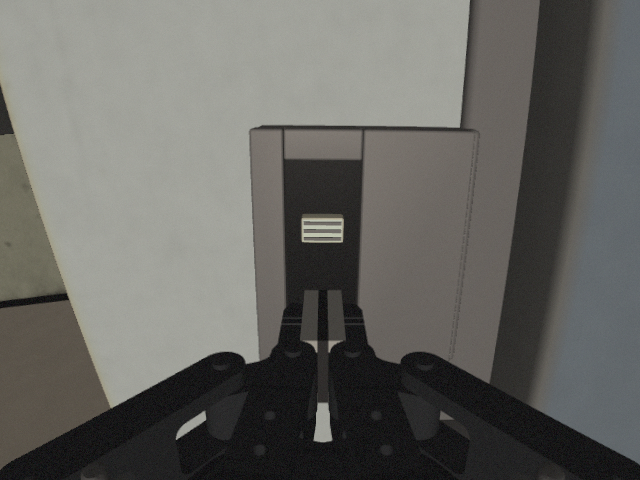

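The closed fingertip (columns 302–344) is centred on the slot (285–362) and the nub (302–344). Next I'll lower it into the slot.

step_arm --hand '[1,1,1,1,1]' --pt "0 0 0.5" --pt "0 0 0.4" --pt "0 0 0.4" --pt "0 0 0" --pt "0 0 0" --roll '[0,0,0,0,0]'

```text
t: 16.95
position: [0.4548, -0.2261, 0.023]
orientation: [-0.0, 0.755, 0.655, -0.0]
ft_force: [-0.3, -0.0, 0.3]
gripper_width: 0.0001
gripper_force: 0.0
```

step_arm --hand '[1,1,1,1,1]' --pt "0.5 0 0" --pt "0.5 0 0" --pt "0.5 0 0" --pt "0 0 0" --pt "0 0 0" --roll '[0,0,0,0,0]'

```text
t: 17.45
position: [0.4573, -0.2111, 0.0234]
orientation: [0.0, 0.755, 0.656, 0.0]
ft_force: [0.4, -0.6, 0.3]
gripper_width: -0.0003
gripper_force: 0.0
```

step_arm --hand '[1,1,1,1,1]' --pt "0.4 0 0" --pt "0.4 0 0" --pt "0.4 0 0" --pt "0 0 0" --pt "0 0 0" --roll '[0,0,0,0,0]'

```text
t: 17.95
position: [0.4588, -0.1991, 0.0232]
orientation: [-0.0, 0.755, 0.655, 0.0]
ft_force: [1.0, -0.4, 0.3]
gripper_width: 0.0001
gripper_force: 0.0
```

step_arm --hand '[1,1,1,1]' --pt "0.2 0 0" --pt "0.2 0 0" --pt "0 0 0" --pt "0 0 0" --roll '[0,0,0,0]'

```text
t: 18.35
position: [0.4593, -0.1958, 0.0233]
orientation: [0.0, 0.755, 0.655, -0.0]
ft_force: [-1.3, -3.5, -0.4]
gripper_width: 0.0
gripper_force: 1.3
```

```bash
python3 -c "
from h import *
o,R=pose();print(o['position'],o['ft_force'])
a=r.read_camera('wrist')
cv2.imwrite('pics/v8.png',a);g=cv2.cvtColor(a,cv2.COLOR_BGR2GRAY);d=g[80:330,321].astype(int)
print([(i+80,v) for i,v in enumerate(d) if i and abs(d[i]-d[i-1])>14])"
```

```text
[ 0.45926607 -0.19580483  0.02327917] [-1.3240299  -3.51585533 -0.42531164]
[(211, np.int64(42)), (220, np.int64(36)), (226, np.int64(68)), (255, np.int64(57)), (256, np.int64(32)), (260, np.int64(53)), (261, np.int64(73)), (266, np.int64(105)), (267, np.int64(149)), (268, np.int64(165)), (270, np.int64(136)), (271, np.int64(66)), (272, np.int64(91)), (274, np.int64(115)), (275, np.int64(168)), (278, np.int64(104)), (279, np.int64(70)), (280, np.int64(89)), (282, np.int64(134)), (283, np.int64(170)), (286, np.int64(78)), (290, np.int64(148)), (292, np.int64(19)), (298, np.int64(29)), (318, np.int64(29))]
```

```bash
python3 -c "
from h import *
o,R=pose()
for z in(.022,.014):
  for row in (211,220,226,256,260,266,290): print(z,row,(R.T@(wray((321,row),z,o,R)-o['position'])*100).round(2))
cv2.imwrite('pics/v9.png',cv2.resize(cv2.imread('pics/v8.png')[190:330,230:430],(800,560),interpolation=cv2.INTER_CUBIC))"
```

```text
0.022 211 [4.04 0.02 0.12]
0.022 220 [3.73 0.02 0.12]
0.022 226 [3.51 0.02 0.12]
0.022 256 [2.42 0.02 0.13]
0.022 260 [2.27 0.02 0.13]
0.022 266 [2.04 0.02 0.13]
0.022 290 [1.11 0.02 0.13]
0.014 211 [3.83 0.02 0.92]
0.014 220 [3.5  0.02 0.92]
0.014 226 [3.27 0.02 0.93]
0.014 256 [2.11 0.01 0.93]
0.014 260 [1.95 0.01 0.93]
0.014 266 [1.71 0.01 0.93]
0.014 290 [0.72 0.01 0.93]
```

View pics/v9.png

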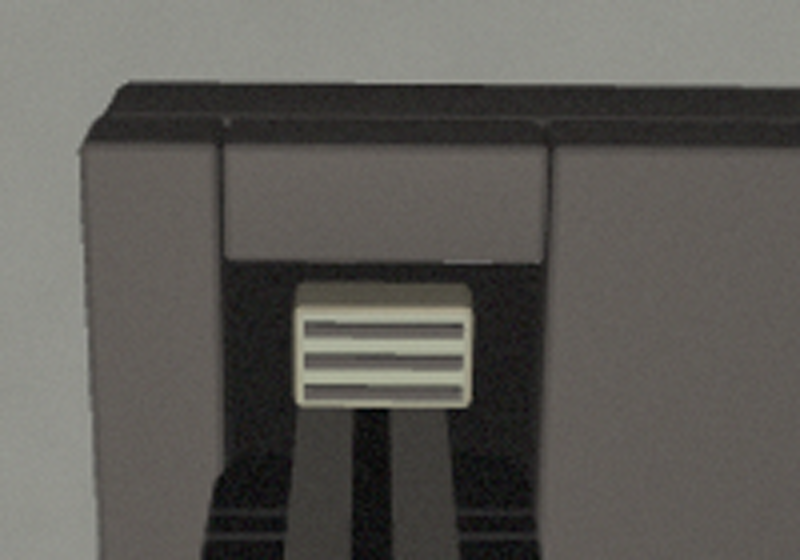

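The nub's front edge is about 4 mm from the slot end, which is what full travel should leave, and the push force rose to 3.5 N at the stop. I'll retract.

step_arm --hand '[1,1,1,1,1]' --pt "-0.6 0 0" --pt "-0.6 0 0" --pt "0 0 0" --pt "0 0 -3" --pt "0 0 -4" --roll '[0,0,0,0,0]'

```text
t: 18.9
position: [0.4557, -0.2065, 0.0922]
orientation: [-0.002, 0.756, 0.655, -0.001]
ft_force: [0.7, -0.2, 0.7]
gripper_width: 0.0003
gripper_force: 0.0
```

step_arm --hand '[1,1,1,1,1]' --pt "0 0 -4" --pt "0 0 -4" --pt "0 0 -2" --pt "0 0 0" --pt "0 0 0" --roll '[0,0,0,0,0]'

```text
t: 19.4
position: [0.4578, -0.2074, 0.1932]
orientation: [0.0, 0.755, 0.655, 0.0]
ft_force: [0.6, -0.0, -0.5]
gripper_width: -0.0002
gripper_force: 0.0
```

Run:
```python
from h import *
o,R=pose();g=cv2.cvtColor(r.read_camera("wrist"),cv2.COLOR_BGR2GRAY)
for q in((.4609,-.1972),(.4634,-.1794)): # off, on nub
    c=r.get_calibration("wrist");T=np.linalg.inv(c["T_tool_cam"]);t=R.T@(np.r_[q,.022]-o["position"]);k=T[:3,:3]@t+T[:3,3]
    p=cv2.projectPoints(k[None],np.zeros(3),np.zeros(3),c["mtx"],c["dist_coeffs"])[0].ravel();i,j=p.round().astype(int)[::-1];print(p,g[i-3:i+4,j-3:j+4].mean())
print(r.job_done())
```

```text
[323.60801678 191.22210369] 43.08163265306123
[323.5631462  167.16346786] 156.3265306122449
the job is handed in; nothing more can be done
None
```

The lamp is lying released in both cradle saddles, centred to within about 3 mm. The charger switch is pushed fully on, the arm is clear, and the job is handed in at about 20 s; the hand-in returned no verdict.

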